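# Load the board carrier and lock the clamp lever

## Robot

A 6-joint arm with a two-finger parallel gripper is mounted at the origin on the work surface. World frame = base frame: x ahead of the robot, y to its left, z up, the work surface at z = 0. Lengths are in m, angles in degrees, forces in N, time in s.
With the tool pointing down it reaches from about 0.35 to 0.775 m from the base axis. Payload 5.5 kg.
Tool frame: the origin (TCP) lies at the very end of the fingers, on their centre line; the grasp point (between the pads) lies 19 mm behind it (ctrl.tcp_to_grasp is the distance from the TCP to the grasp point, in m); z points along the fingers, y is the line along which they close (so a half turn about z gives the same grasp; the last joint's range is limited). The gripper opens to 85 mm and grips with 20 to 120 N. Pads are 22 mm wide; open, the fingers measure 114 mm over their backs; the gripper's body (76 mm by 85 mm) begins 54 mm behind the grasp point. The pads swing forward as they close: fully open they stand 13 mm farther back than shut.
Start: joints at [55.141, 17.945, 2.641, 74.691, 0, 82.002], TCP at [0.26, 0.513, 0.231] pointing down, gripper open.
Joint ranges: [-158.12, 158.12], [-49.38, 96.58], [-58.88, 72.47], [-126.05, 133.96], [-84.25, 85.87], [-180, 180]. Speed limits (degrees/s): [147.25, 147.25, 180, 180, 180, 180].

## Interface

Orientations are given as a 3x3 rotation matrix whose columns are the frame's x, y, z axes.
In Python, from station import ctrl gives the robot as it stands. Calls block until the motion is done:
- ctrl.reach(position, orientation): joint-space move of the TCP to a pose.
- ctrl.movel(position, frame=None, velocity=0.15, f_stop=None): straight line of the TCP; frame=None keeps the orientation; velocity is the mean speed in m/s. With f_stop (N) it stops when the force on the tool has changed by that much, and returns True; else False.
- ctrl.movej(angles): joint-space move.
- ctrl.command_gripper(opening): finger opening in m; the grip force is fixed at half the most; returns when the fingers have stopped.
- ctrl.pause(seconds).
- ctrl.ik(position, orientation): joint angles nearest the present ones, or None.
- ctrl.sense(): the state.
- ctrl.snapshot(name): name is "scene" or "top" or "wrist"; returns the picture (480x640x3 uint8, red, green, blue); there is no depth.
- ctrl.camera_model(name): a dict with "camera_matrix" (3x3 intrinsics, pixels), "k1" (the pictures are not rectified: a ray, as slopes to the right and down, at radius r is drawn at 1 + k1 r^2 times it, then the intrinsics apply), "pose" (4x4, takes a point from camera to world coordinates). Camera axes: x right, y up, looking along -z (the intrinsics and any distortion apply to the point x, -y, -z); pixel columns grow to the right and rows downward; lengths in m; the calibration is good to about 2 mm. A picture is of the moment at which its call begins: read the wrist's pose just before it. camera_model takes no time and is no camera call; for the wrist camera it gives the pose at the moment of the call.
A pose or a line that the arm cannot do raises ctrl.MotionError and nothing moves.
- ctrl.close_job(): hands the job in; it is judged then, once.
The state is a dict: "clock": time; "joints": joint angles; "joint_velocities": joint speeds; "joint_efforts": joint torques, N m; "position": TCP position; "orientation": TCP orientation; "wrist_force": force on the tool from outside, world axes, zero at the start; "ft_torque": the same for the moment, N m; "opening": finger opening in m; "grasp_force": force on a finger pad.
Only numpy, scipy, OpenCV 4.12 (cv2) and the standard library are available. Lean on these libraries where they do the work, as an engineer would, in place of code of your own. Each camera call takes 0.05 s, during which the arm holds its last target. There are 200 camera calls.

## Task

Slide the board carrier, with its board still lying in it, fully home into the infeed pocket, handle end outwards. Then lift the clamp lever, swing it round and let it drop into the notch marked with the green dot, and let go. Leave the bottle, the screwdriver and the tub where they are.

Things in the scene. Friction and masses are not known exactly. Their poses are not given: they have to be found in the camera images.
- carrier: Loose dark board carrier, plate 150 mm (x) by 110 (y) by 8 mm thick, 0.4 to 0.7 kg. Origin: centre of its underside. An orange upright handle block, 30 mm (x) by 14 (y), stands 45 mm from the origin towards -x, its top 58 mm above the underside. The +x end goes into the pocket first. In front of the handle is the board's seat, its rim 13 mm above the underside; outer 13 mm of both sides bare.
- carrier_grip (a point): Grip point of the orange handle, 45 mm behind the carrier's origin and 40 mm above its underside; axes those of the carrier (fingers close along its y, 14 mm wide).
- board: Loose green circuit board 84 by 72 mm with yellow, black, blue and red parts (25 mm high over all), lying in the carrier's seat with 1.5 to 2 mm play; origin: centre of its underside, which belongs 22 mm from the carrier's origin towards +x and 8 mm above its underside.
- infeed: Fixed aluminium infeed pocket, blue block behind. Origin: on the table under the centre of the home carrier; x points into the pocket, y left. Deck top 35 mm above the table, from x = -130 mm to the stop wall at x = 76. Side rails leave a 114 mm wide channel from x = -80 on, flaring to 122 mm at x = -133. Home: carrier's origin over this origin, 35 mm up, axes parallel, leading edge at the wall.
- lips (a point): Point in the middle of the infeed pocket's channel where the grey lips begin, 45 mm before the infeed origin (x = -45), at lip-top height, 53 mm above the table. From here to the stop wall lips overhang the channel by 9 mm on either side, leaving a slot 13 mm high above the deck for the carrier's edges; between the lips it is open above. Axes of the infeed.
- guard (a point): Middle of the yellow guard bow, a fixed 12 mm round bar 235 mm above the table (its centre) at radius 192 mm round the pivot axis, spanning +-63 degrees with a post at either end. It hangs above the handle, so the handle is taken from outside, the tool leaning some 35 to 45 degrees along the handle. Axes of the console.
- console: Fixed grey clamp console 170 by 250 mm with an dark quadrant (radius 160 mm, top 66 mm above the table) on its -x side, towards the robot. Origin: on the table under the lever's pivot axis. On the quadrant at radius 105 to 130 mm stand six teeth 8 mm thick, tops 79 mm up, at swing angles +-0.25, +-0.51, +-0.77 rad; the notches are the gaps at +-0.38, +-0.64; the wide middle gap is open.
- pivot (a point): Point on the lever's vertical pivot axis, 75 mm above the table; axes those of the console.
- swing (a joint): Lever's turn about the vertical pivot axis, rad. At 0 the lever points along the console's -x; positive moves the handle towards the console's -y (counter-clockwise from above). Range -0.74 to 0.74. It stays where left.
- lift (a joint): Upward tilt of the lever bar at the pivot, rad, 0 when down (lying in a notch or in the middle gap), range 0 to 0.35, sprung down. It takes 0.11 rad or more to pass over the teeth, that is raising the handle's grip point by about 22 mm (go for 26 to 30 mm), with about 4 N.
- lever_grip (a point): Grip point on the lever's black round handle (26 mm diameter, 75 mm long, red top). Lever down: 197 mm from the pivot axis, 120 mm above the table. The handle stands on the outer end of the 14 mm wide steel bar, leans outwards (away from the pivot) 35 degrees from vertical and reaches 35 mm beyond this point. Axes of the lever bar: x from handle to pivot, y across.
- lever_pointer (a point): Point on the lever bar, 90 mm from the pivot axis, with a white stripe: it comes over the dot of the notch in which the bar lies.
- mark_green: Flat green dot, 18 mm across, on the quadrant 90 mm from the pivot axis, just inside the notch to use (one of four; the others have white dots; changes from start to start). Origin: its underside, 66 mm above the table.
- flux: Bystander: amber bottle with white cap, 50 mm diameter, 130 mm tall, standing. Origin: centre of its underside.
- driver: Bystander: screwdriver 190 mm long with red handle, lying about along x, about 30 mm high. Origin: under its middle.
- tub: Bystander: open black tub 100 by 80 by 45 mm. Origin: centre of its underside.
Not all that is in view belongs to the job. What is meant by the carrier is not white or yellow, and is the larger of those in its own colour.

How it is judged:
By the outcome, as a careful person would: the job done as asked, in the order asked, and still so for the second after the job is handed in, with the robot touching nothing.
It also fails if it takes over 58 s, if anything falls off the work surface, if the arm or the gripper's body presses on something with over 40 N, if the wrist force passes 120 N, or if a joint passes its speed limit or range.

## Working session

There is one attempt and no reset: what is moved stays moved. The work goes in short steps, each a Python script; the robot and the scene stay as the last script left them, time stands still between calls to the robot, and variables do not carry over. Pictures are saved under pics/ and viewed, at most 10 in all, crops included, and the job is handed in when it is done.

```bash
ls; mkdir -p pics; cat > h.py <<'E'
import numpy as np, cv2
from station import ctrl
def shot(cam,name=None):
    m=ctrl.camera_model(cam); im=np.array(ctrl.snapshot(cam))
    if name: cv2.imwrite('pics/'+name,im[:,:,::-1])
    np.savez('pics/'+cam+'.npz',im=im,K=m['camera_matrix'],k1=m['k1'],P=m['pose'])
    return im,m
def ray(m,px):
    K=np.array(m['camera_matrix']);k1=m['k1'];P=np.array(m['pose'])
    px=np.atleast_2d(np.array(px,float))
    s=cv2.undistortPoints(px[:,None],K,np.array([k1,0,0,0.]),None,None,None) if 0 else cv2.undistortPoints(px[:,None],K,np.array([k1,0,0,0.]))
    s=s[:,0]
    d=np.c_[s[:,0],-s[:,1],-np.ones(len(s))]@P[:3,:3].T
    return P[:3,3],d
def onz(m,px,z):
    o,d=ray(m,px); return o+d*((z-o[2])/d[:,2])[:,None]
def proj(m,X):
    K=np.array(m['camera_matrix']);P=np.array(m['pose'])
    c=(np.atleast_2d(X)-P[:3,3])@P[:3,:3]
    s=np.c_[c[:,0],-c[:,1]]/(-c[:,2:]); r2=(s**2).sum(1,keepdims=True)
    s=s*(1+m['k1']*r2); return s@K[:2,:2].T+K[:2,2]
E
python3 - <<'E'
from h import *
for c in('scene','top'):
    im,m=shot(c,c+'0.png'); print(c,m['camera_matrix'],m['k1'],np.round(m['pose'],3))
print(ctrl.sense())
E
```

```text
pics
scene [[518.71879832   0.         326.70246518]
 [  0.         518.71879832 233.10048533]
 [  0.           0.           1.        ]] 0.0013318314362276641 [[-0.861 -0.416  0.293  0.894]
 [ 0.508 -0.698  0.504  0.538]
 [-0.006  0.583  0.812  1.198]
 [ 0.     0.     0.     1.   ]]
top [[547.29751922   0.         317.18912855]
 [  0.         547.29751922 244.06890412]
 [  0.           0.           1.        ]] -0.10037233541297043 [[ 0.018  0.993 -0.115  0.295]
 [-1.     0.016 -0.015 -0.115]
 [-0.013  0.115  0.993  1.717]
 [ 0.     0.     0.     1.   ]]
{'clock': 0.1, 'joints': array([5.51404289e+01, 1.79868881e+01, 2.58359908e+00, 7.46910244e+01,
       1.30390179e-03, 8.20010768e+01]), 'joint_velocities': array([ 0.0399304 , -0.08037949,  0.17619955,  0.10501574,  0.02023833,
        0.10091888]), 'joint_efforts': array([ 2.43283102e-03, -4.81727457e+01,  2.99242777e+01,  1.27741724e-02,
       -1.17012364e-04, -1.65814430e-05]), 'position': array([0.25954074, 0.51258099, 0.23049502]), 'orientation': array([[-8.92107933e-01,  4.51821330e-01, -9.59518533e-04],
       [ 4.51822279e-01,  8.92106966e-01, -1.33769217e-03],
       [ 2.51595312e-04, -1.62689765e-03, -9.99998645e-01]]), 'wrist_force': array([-0.80803844, -0.04626392, -0.15426454]), 'ft_torque': array([ 0.02979284, -0.00945741, -0.0370447 ]), 'grasp_force': 0.0, 'opening': 0.08500818774727821}
```

View pics/top0.png

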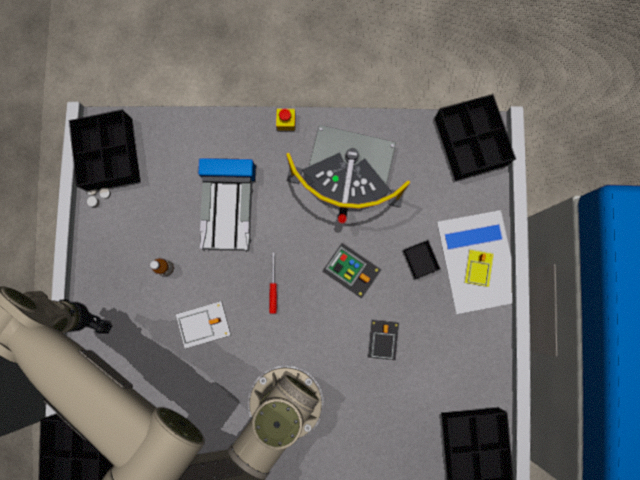

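View pics/scene0.png

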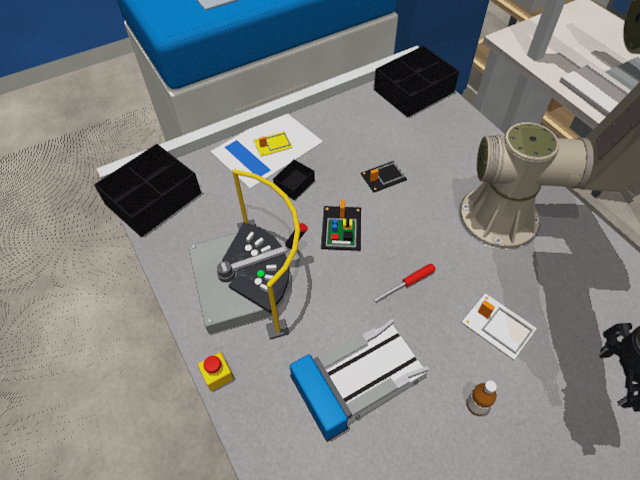

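Top: the dark carrier with board is at about (352,270), the infeed at (227,205), and the console pivot at (352,155) with the lever handle at (342,217). The green dot is at (336,178). I'll zoom in for exact features.

```bash
python3 - <<'E'
import cv2,numpy as np
t=cv2.imread('pics/top0.png');s=cv2.imread('pics/scene0.png')
def c(im,x,y,w,h,f): return cv2.resize(im[y:y+h,x:x+w],None,fx=f,fy=f,interpolation=cv2.INTER_CUBIC)
o=np.zeros((600,800,3),np.uint8)
for im,x,y,w,h,f,X,Y in [(t,310,235,80,66,5,0,0),(t,280,120,133,110,3,400,0),(t,190,150,66,110,2.7,0,330),(s,315,190,55,65,4.5,190,330),(s,285,315,150,128,2.3,440,330-30+30)]:
    k=c(im,x,y,w,h,f)[:600-Y,:800-X]; o[Y:Y+k.shape[0],X:X+k.shape[1]]=k
cv2.imwrite('pics/z1.png',o)
E
```

```text
(no output)
```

View pics/z1.png

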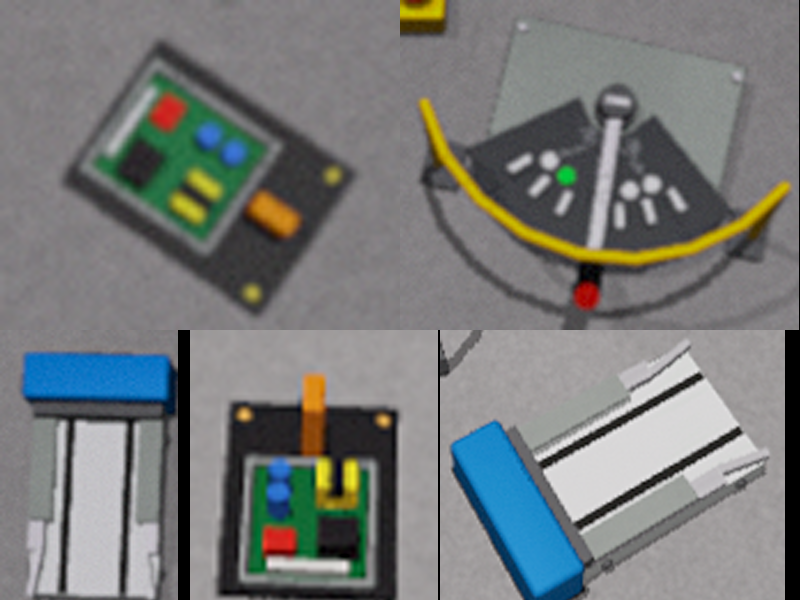

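Carrier: the handle is at lower right of the plate, so its +x points image left and up. The green dot is at about (335.7,178.3), left of the lever. Next I'll turn these into coordinates.

```bash
python3 - <<'E'
from h import *
from scipy.optimize import least_squares
z=np.load('pics/top.npz');im=z['im'];m=dict(camera_matrix=z['K'],k1=float(z['k1']),pose=z['P'])
z=np.load('pics/scene.npz');ims=z['im'];ms=dict(camera_matrix=z['K'],k1=float(z['k1']),pose=z['P'])
hsv=cv2.cvtColor(im,cv2.COLOR_RGB2HSV)
# carrier
x0,y0,w,h=312,236,80,68
H=hsv[y0:y0+h,x0:x0+w]; mask=((H[...,2]<70)|(H[...,1]>90)).astype(np.uint8)
mask=cv2.morphologyEx(mask,cv2.MORPH_CLOSE,np.ones((5,5)))
c=max(cv2.findContours(mask,0,2)[0],key=cv2.contourArea)
r=cv2.minAreaRect(c); b=cv2.boxPoints(r)+[x0,y0]
print('carrier box px',b.round(1).tolist())
B=onz(m,b,.008); print(B.round(4).tolist(), [round(float(np.linalg.norm(B[i]-B[i-1])),4) for i in range(4)], B.mean(0))
man=np.array([(160,42),(355,173),(255,313),(65,182)])/5+[310,235]-.4
M=onz(m,man,.008);print('manual',M.round(4).tolist(),[round(float(np.linalg.norm(M[i]-M[i-1])),4) for i in range(4)],M.mean(0))
# orange top of handle
o=(H[...,0]>8)&(H[...,0]<17)&(H[...,1]>170)&(H[...,2]>120)
p=np.argwhere(o)[:,::-1].mean(0)+[x0,y0]; print('orange',p,o.sum(),onz(m,[p],.05))
# white dots and green
x0,y0,w,h=310,165,65,40
H=hsv[y0:y0+h,x0:x0+w]
g=(H[...,0]>45)&(H[...,0]<75)&(H[...,1]>150)
p=np.argwhere(g)[:,::-1].mean(0)+[x0,y0];print('green',p,g.sum(),onz(m,[p],.066))
H2=hsv
man=np.array([(549,160),(567,175),(628,190),(652,183)])-[400,0]; man=man/3+[280,120]-.33
D=onz(m,man,.066);print(D.round(4).tolist())
a=np.array([.64,.38,-.38,-.64]);
f=lambda q:(np.c_[q[0]-.09*np.cos(q[2]+a),q[1]-.09*np.sin(q[2]+a)]-D[:,:2]).ravel()
s=least_squares(f,[.75,-.15,0]);print('console',s.x,np.rad2deg(s.x[2]),(s.fun*1000).round(1))
print('pivot by screw',onz(m,[[352.5,153.8]],.085))
R=(hsv[...,0]<6)|(hsv[...,0]>174);R&=(hsv[...,1]>170)&(hsv[...,2]>100)
R[:205]=0;R[235:]=0;R[:,:325]=0;R[:,365:]=0
p=np.argwhere(R)[:,::-1].mean(0);print('red top',p,R.sum(),onz(m,[p],.15))
# lips
L=onz(m,[(209.0,220.2),(240.4,219.5)],.053);print('lips',L.round(4).tolist(),L.mean(0))
st=np.array([[(70,420),(65,590)],[(131,418),(126,590)]])/2.7+[190,150]-.3
for q in st: e=onz(m,q,.035);d=e[0]-e[1];print('stripe',e.round(4).tolist(),np.rad2deg(np.arctan2(d[1],d[0])))
bl=(hsv[...,0]>100)&(hsv[...,0]<120)&(hsv[...,1]>150);bl[:150]=0;bl[190:]=0;bl[:,:190]=0;bl[:,265:]=0
c=max(cv2.findContours(bl.astype(np.uint8),0,2)[0],key=cv2.contourArea);b=cv2.boxPoints(cv2.minAreaRect(c));B=onz(m,b,.1);print('blue',B.round(4).tolist())
for n,px in dict(flux=(161,270),driver=(273,285),tub=(421,260)).items(): print(n,onz(m,[px],.03).round(3))
E
```

```text
carrier box px [[322.7, 270.9], [342.0, 243.0], [380.3, 269.5], [361.0, 297.5]]
[[0.4087, -0.1083, 0.008], [0.4976, -0.1676, 0.008], [0.416, -0.2885, 0.008], [0.328, -0.2289, 0.008]] [0.1451, 0.1069, 0.1459, 0.1063] [ 0.41261178 -0.19830195  0.008     ]
manual [[0.4976, -0.1663, 0.008], [0.4171, -0.2894, 0.008], [0.3288, -0.2276, 0.008], [0.4085, -0.1081, 0.008]] [0.1065, 0.1471, 0.1077, 0.1437] [ 0.41300351 -0.19784318  0.008     ]
orange [363.09090909 274.54545455] 11 [[ 0.39692361 -0.23178452  0.05      ]]
green [335.09677419 178.32258065] 31 [[ 0.69127579 -0.14211968  0.066     ]]
[[0.7078, -0.1241, 0.066], [0.6923, -0.1428, 0.066], [0.6775, -0.2057, 0.066], [0.6853, -0.2303, 0.066]]
console [ 0.61463341 -0.15914558  2.9270512 ] 167.7076801503981 [-11.2   2.1  11.1  -1.5  11.7  -3.9 -11.6   3.2]
pivot by screw [[ 0.76464816 -0.19420332  0.085     ]]
red top [341.61818182 218.30909091] 55 [[ 0.55286664 -0.16123285  0.15      ]]
lips [[0.5568, 0.2462, 0.053], [0.5604, 0.1483, 0.053]] [0.55857647 0.19724216 0.053     ]
stripe [[0.2953, 0.2191, 0.035], [0.1037, 0.2185, 0.035]] 0.16642922668369428
stripe [[0.2991, 0.1492, 0.035], [0.1056, 0.1492, 0.035]] 0.0027176527319762445
blue [[0.6858, 0.2768, 0.1], [0.7509, 0.2751, 0.1], [0.7388, 0.1014, 0.1], [0.6741, 0.1041, 0.1]]
flux [[0.401 0.397 0.03 ]]
driver [[0.361 0.044 0.03 ]]
tub [[ 0.446 -0.412  0.03 ]]
```

```bash
python3 - <<'E'
from h import *
from scipy.optimize import least_squares
z=np.load('pics/top.npz');im=z['im'];m=dict(camera_matrix=z['K'],k1=float(z['k1']),pose=z['P'])
D=np.array([[0.7078,-0.1241],[0.6915,-0.1424],[0.6775,-0.2057],[0.6853,-0.2303]])
a=np.array([-.64,-.38,.38,.64])
f=lambda q:(np.c_[q[0]-.09*np.cos(q[2]+a),q[1]-.09*np.sin(q[2]+a)]-D).ravel()
s=least_squares(f,[.75,-.15,0]);print('console',s.x,np.rad2deg(s.x[2]),(s.fun*1000).round(1))
x,y,t=s.x
for nm,q in (('red top r=217,z~.149',(341.6,218.3)),('lever grip',(342,214))):
    p=onz(m,[q],.149)[0]; v=np.array([x,y])-p[:2]; print(nm,p,np.hypot(*v),'swing',np.arctan2(v[1],v[0])-t)
st=(np.array([[(70,420),(65,590)],[(131,418),(126,590)]])-[0,330])/2.7+[190,150]-.3
for q in st: e=onz(m,q,.035);d=e[0]-e[1];print('stripe',e.round(4).tolist(),np.rad2deg(np.arctan2(d[1],d[0])))
# try wrist view over the carrier
R=np.array(ctrl.sense()['orientation']);print(np.round(ctrl.camera_model('wrist')['pose'],3))
def down(yaw): # tool y axis at yaw
    c,s_=np.cos(yaw),np.sin(yaw); yv=np.array([c,s_,0]);zv=np.array([0,0,-1.]);return np.c_[np.cross(yv,zv),yv,zv]
g=np.arctan2(.4087-.3280+.0,1) # unused
for yaw in (-34,146):
    for zz in (.3,.35):print(yaw,zz,ctrl.ik([.40,-.22,zz],down(np.deg2rad(yaw))))
E
```

```text
console [ 0.76666625 -0.1920098  -0.21195734] -12.144260770330119 [-0.4 -0.2  0.5  0.6  0.4 -1.4 -0.5  0.9]
red top r=217,z~.149 [ 0.55305687 -0.1612092   0.149     ] 0.21581854636330924 swing 0.06875311071357365
lever grip [ 0.56571736 -0.16221729  0.149     ] 0.20314539293771874 swing 0.06477035246612733
stripe [[0.6787, 0.2341, 0.035], [0.4786, 0.2317, 0.035]] 0.6960237776276843
stripe [[0.6819, 0.1624, 0.035], [0.4798, 0.1609, 0.035]] 0.4197733735696777
[[ 0.452 -0.848 -0.276  0.189]
 [ 0.892  0.43   0.141  0.549]
 [-0.001 -0.31   0.951  0.373]
 [ 0.     0.     0.     1.   ]]
-34 0.3 [-38.90360383   4.01468399  -5.0661989   80.91911711   0.
  85.09639617]
-34 0.35 [-38.90360383   4.22137627   2.1004216   87.87904533   0.
  85.09639617]
146 0.3 [-38.90360383   4.01468399  -5.0661989   80.91911711   0.
 -94.90360383]
146 0.35 [-38.90360383   4.22137627   2.1004216   87.87904533   0.
 -94.90360383]
```

Console fit is good (residual about 1 mm): pivot (0.767,-0.192), yaw -12.1°, lever now at swing about +0.067, green notch at -0.38. The infeed is near (0.603,0.197) but its yaw is uncertain. I'll take wrist views of the infeed and carrier on the way.

```bash
cat >> h.py <<'E'
def down(yaw): # tool y axis at world yaw (deg)
    t=np.deg2rad(yaw); y=np.array([np.cos(t),np.sin(t),0]);z=np.array([0,0,-1.]);return np.c_[np.cross(y,z),y,z]
def load(n):
    z=np.load(n);return z['im'],dict(camera_matrix=z['K'],k1=float(z['k1']),pose=z['P'])
E
python3 - <<'E'
from h import *
import os
def go(p,yaw):
    ctrl.reach(p,down(yaw)); s=ctrl.sense(); print(s['clock'],s['joints'].round(1))
go([.53,.197,.38],90); ctrl.pause(.3); a,_=shot('wrist','w_in.png'); os.rename('pics/wrist.npz','pics/w_in.npz')
go([.42,-.20,.33],146); ctrl.pause(.3); b,_=shot('wrist','w_car.png'); os.rename('pics/wrist.npz','pics/w_car.npz')
cv2.imwrite('pics/z2.png',cv2.resize(np.hstack([a,b]),(800,300))[:,:,::-1])
E
```

```text
1.725 [12.3 17.7 22.9 95.3  0.  12.3]
3.6667 [-35.3   5.    0.2  85.2   0.  -91.3]
```

View pics/w_in.png

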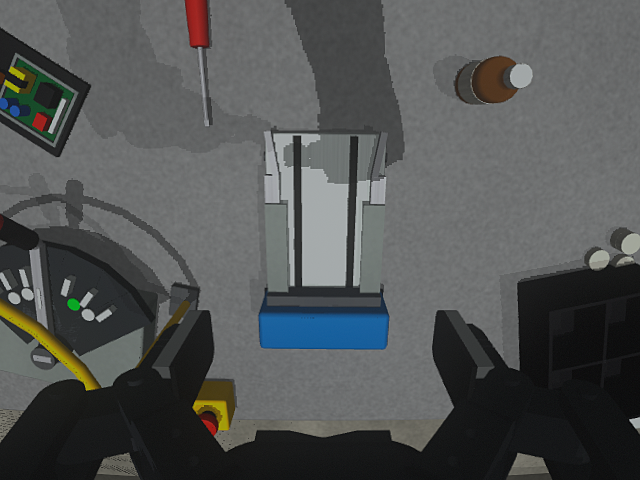

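View pics/w_car.png

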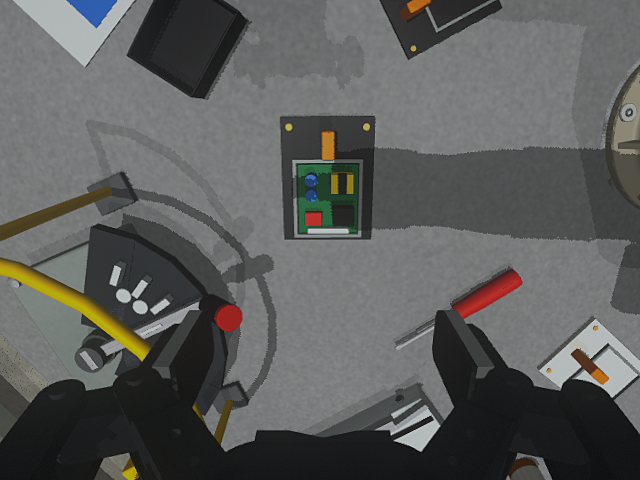

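Wrist views: carrier corners at (281,116), (375,116), (372,240), (284,239), with the handle top at (328,132–158). Infeed lip corners are at (287,205) and (362,205), stripes at x≈297 and 352, and the deck front at row ~132.

```bash
python3 - <<'E'
from h import *
im,m=load('pics/w_in.npz')
g=cv2.cvtColor(im,cv2.COLOR_RGB2GRAY).astype(int)
# stripes: dark runs per row
for lo,hi in ((285,310),(340,365)):
    pts=[]
    for r in range(190,280,3):
        k=np.where(g[r,lo:hi]<60)[0]
        if len(k): pts.append((k.mean()+lo,r))
    p=onz(m,pts,.035);f=np.polyfit(p[:,0],p[:,1],1);print('stripe yaw',np.rad2deg(np.arctan(f[0])),'y@.6',np.polyval(f,.6))
L=onz(m,[(287.5,204.5),(361.5,204.5)],.053);print('lips',L.round(4).tolist(),L.mean(0),np.linalg.norm(L[0]-L[1]))
e=onz(m,[(275,131.5),(380,131.5)],.035);print('deck front',e.round(4).tolist())
w=onz(m,[(289,288),(360,288)],.053);print('lip end at wall (z.053)',w.round(4).tolist())
print('columns row 245',g[245,260:395].tolist()); print('col 325',g[120:140,325].tolist(),g[280:312,325].tolist())
im,m=load('pics/w_car.npz');hsv=cv2.cvtColor(im,cv2.COLOR_RGB2HSV)
man=np.array([(281,116),(375,116),(372,240),(284,239.)]);M=onz(m,man,.008)
print('car',M.round(4).tolist(),[round(float(np.linalg.norm(M[i]-M[i-1])),4) for i in range(4)],M.mean(0))
v=(M[3]+M[2]-M[0]-M[1]);print('yaw',np.rad2deg(np.arctan2(v[1],v[0])))
s=hsv[110:165,300:350];o=(s[...,0]>8)&(s[...,0]<20)&(s[...,1]>170)
o&=s[...,2]>180; c=np.argwhere(o)[:,::-1]+[300,110];r=cv2.minAreaRect(c.astype(np.float32));print(r,c.min(0),c.max(0))
P=onz(m,cv2.boxPoints(r),.058);print('handle top',P.round(4).tolist(),P.mean(0))
R=(hsv[...,0]<6)&(hsv[...,1]>150);R[:295]=0;R[340:]=0;R[:,:205]=0;R[:,255:]=0
p=np.argwhere(R)[:,::-1].mean(0);print('red',p,onz(m,[p],.149))
E
```

```text
stripe yaw -0.7621299411404319 y@.6 0.16537895817228743
stripe yaw -0.5959038229093474 y@.6 0.2351270225429557
lips [[0.5592, 0.1545, 0.053], [0.5592, 0.2463, 0.053]] [0.55920265 0.20039775 0.053     ] 0.09181908991905871
deck front [[0.4719, 0.1399, 0.035], [0.4718, 0.2682, 0.035]]
lip end at wall (z.053) [[0.673, 0.1533, 0.053], [0.673, 0.2479, 0.053]]
columns row 245 [101, 100, 100, 101, 103, 105, 115, 121, 120, 121, 121, 121, 121, 122, 120, 119, 119, 121, 121, 121, 120, 120, 121, 121, 122, 123, 107, 91, 99, 161, 174, 171, 177, 137, 70, 41, 48, 49, 48, 49, 44, 43, 162, 176, 169, 169, 169, 169, 169, 169, 170, 169, 169, 169, 169, 170, 170, 170, 169, 169, 169, 169, 169, 168, 169, 169, 169, 169, 169, 169, 169, 169, 169, 169, 170, 169, 169, 170, 169, 169, 169, 170, 169, 169, 171, 180, 114, 50, 46, 48, 50, 50, 48, 36, 126, 170, 171, 164, 160, 163, 172, 97, 110, 122, 121, 122, 122, 122, 121, 121, 121, 119, 120, 121, 120, 121, 120, 121, 120, 121, 121, 121, 119, 112, 112, 112, 112, 108, 107, 107, 109, 111, 111, 111, 113]
col 325 [71, 71, 72, 72, 72, 73, 74, 75, 77, 68, 61, 62, 66, 73, 100, 117, 117, 116, 115, 115] [169, 169, 168, 169, 172, 153, 78, 56, 40, 43, 42, 43, 43, 43, 42, 41, 45, 65, 76, 74, 75, 74, 74, 75, 74, 73, 60, 41, 43, 43, 44, 43]
car [[0.4177, -0.289, 0.008], [0.3279, -0.2285, 0.008], [0.4104, -0.1024, 0.008], [0.5019, -0.1657, 0.008]] [0.1492, 0.1084, 0.1507, 0.1113] [ 0.41445826 -0.19640666  0.008     ]
yaw 56.242243732644056
((327.5, 145.5), (27.0, 11.0), 90.0) [322 132] [333 159]
handle top [[0.3873, -0.2495, 0.058], [0.3779, -0.2431, 0.058], [0.3933, -0.2199, 0.058], [0.4029, -0.2264, 0.058]] [ 0.39033788 -0.23474483  0.058     ]
red [227.88850174 317.1358885 ] [[ 0.55368797 -0.16259295  0.149     ]]
```

The measurements agree: handle is 45 mm from centre, plate 150×110 mm, yaw 56.2°. I'll grasp it, lift, and carry it to the entry.

```bash
cat >> h.py <<'E'
def st(t=''):
    s=ctrl.sense(); print(t,'t',round(s['clock'],2),'p',s['position'].round(4),'F',s['wrist_force'].round(1),'T',s['ft_torque'].round(2),'op',round(s['opening'],4),'gf',round(s['grasp_force'],1)); return s
E
python3 - <<'E'
from h import *
yaw=146.3
ctrl.reach([.390,-.2343,.12],down(yaw)); 
print(ctrl.movel([.390,-.2343,.022],velocity=.1,f_stop=12)); st('down')
ctrl.command_gripper(0.0); st('grip')
ctrl.movel([.390,-.2343,.032],velocity=.05); st('lift')
ctrl.movel([.390,-.2343,.13],velocity=.1); st('lift')
ctrl.reach([.342,.199,.13],down(90)); ctrl.pause(.3); s=st('pre'); print(s['joints'].round(1))
a,_=shot('wrist','w_pre.png'); import os; os.rename('pics/wrist.npz','pics/w_pre.npz')
E
```

```text
False
down t 6.02 p [ 0.3905 -0.2347  0.0226] F [-0.1 -1.1  0.5] T [0.06 0.02 0.04] op 0.0854 gf 0.0
grip t 6.67 p [ 0.3902 -0.2345  0.0222] F [ 0.  -0.2  2.9] T [-0.05 -0.06 -0.06] op 0.0135 gf 58.9
lift t 7.02 p [ 0.3898 -0.2341  0.0319] F [-0.4 -0.8 -5.6] T [-0.1   0.06  0.03] op 0.0132 gf 58.4
lift t 8.15 p [ 0.3895 -0.2339  0.1293] F [ 0.4  0.4 -6.8] T [-0.15  0.12 -0.06] op 0.0133 gf 58.6
pre t 10.21 p [0.3423 0.1987 0.13  ] F [ 0.7 -0.4 -6.3] T [0.   0.19 0.02] op 0.0134 gf 58.5
[ 18.5   1.8 -31.9  56.3  -0.   18.5]
```

View pics/w_pre.png

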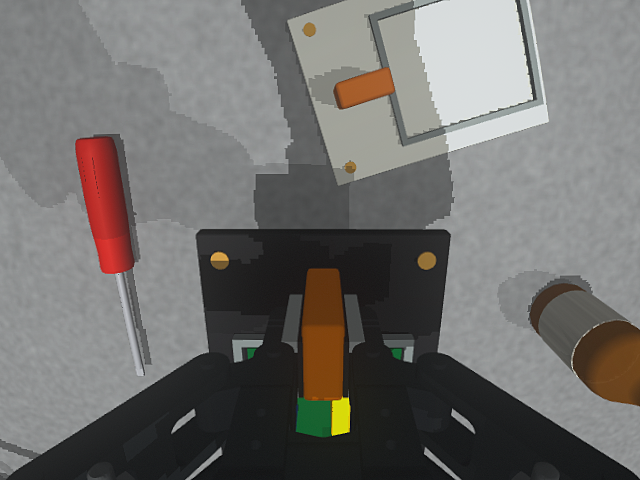

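The carrier is held straight and level; its rear corners show at (197,230) and (450,230). I'll measure its lateral offset with the same wrist camera, so the bias cancels against the infeed measurement, then lower and enter.

```bash
python3 - <<'E'
from h import *
im,m=load('pics/w_pre.npz');g=cv2.cvtColor(im,cv2.COLOR_RGB2GRAY).astype(int)
for zz in (.112,.116):
    e=onz(m,[(196.5,230.5),(450.5,230.5)],zz);print(e.round(4).tolist(),e.mean(0)[1],np.linalg.norm(e[0]-e[1]))
hsv=cv2.cvtColor(im,cv2.COLOR_RGB2HSV)
o=((hsv[...,0]>8)&(hsv[...,0]<25)&(hsv[...,1]>120)&(hsv[...,2]>100)).astype(np.uint8)
n,_,S,C=cv2.connectedComponentsWithStats(o)
d=[C[i] for i in range(n) if 80<S[i,4]<600 and 245<C[i][1]<275]; e=onz(m,d,.116);print('dots',np.round(d,1).tolist(),e.round(4).tolist(),e.mean(0))
im,m=load('pics/w_in.npz');e=onz(m,[(325,286)],.035);print('wall',e)
_,ms=0,0
shot('scene','s1.png');shot('top','t1.png')
t=cv2.imread('pics/t1.png')[150:330,150:350];s=cv2.imread('pics/s1.png')[240:420,300:600]
cv2.imwrite('pics/z3.png',np.hstack([cv2.resize(t,(300,270)),cv2.resize(s,(500,300))[:270]]))
E
```

```text
[[0.3114, 0.1439, 0.112], [0.3116, 0.2548, 0.112]] 0.19934204245057074 0.11082117344015822
[[0.3102, 0.1453, 0.116], [0.3104, 0.2534, 0.116]] 0.19933059376480117 0.10805667959002474
dots [[219.1, 259.9], [426.5, 260.4]] [[0.3236, 0.1539, 0.116], [0.324, 0.2442, 0.116]] [0.32377749 0.19902187 0.116     ]
wall [[0.67845685 0.20137953 0.035     ]]
```

View pics/z3.png

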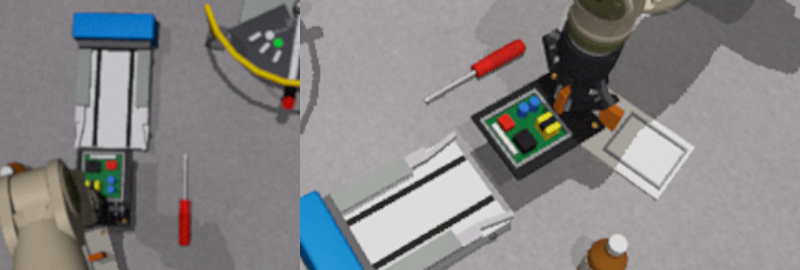

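```bash
python3 - <<'E'
from h import *
R=down(89.8);y=.1999
ctrl.movel([.337,y,.10],R,velocity=.15)
ctrl.movel([.337,y,.0635],R,velocity=.1); st('low')
print(ctrl.movel([.39,y,.0635],R,velocity=.08,f_stop=8)); st('fwd')
print(ctrl.movel([.39,y,.0545],R,velocity=.02,f_stop=4)); s=st('deck')
E
```

```text
low t 11.22 p [0.3375 0.2001 0.0641] F [ 0.1 -0.4 -5.8] T [0.01 0.1  0.01] op 0.0138 gf 58.8
False
fwd t 12.04 p [0.3892 0.1997 0.0631] F [-0.2  0.4 -5.9] T [-0.04  0.24 -0.03] op 0.0132 gf 59.0
True
deck t 12.43 p [0.3893 0.2    0.0562] F [0.  0.1 1.3] T [ 0.15 -0.53  0.01] op 0.0134 gf 60.3
```

```bash
python3 - <<'E'
from h import *
R=down(89.8);y=.1999
ctrl.movel([.392,y,.0575],R,velocity=.03); st()
for x in (.44,.47,.50,.53,.548):
    h=ctrl.movel([x,y,.0575],R,velocity=.07,f_stop=12); s=st(f'{x} {h}')
    if h: break
E
```

```text
t 12.74 p [0.3914 0.1996 0.0569] F [-0.4  0.1 -4.6] T [ 0.06  0.03 -0.01] op 0.0129 gf 59.0
0.44 False t 13.57 p [0.4394 0.1997 0.0572] F [-0.1  0.2 -6.5] T [0.02 0.17 0.04] op 0.0129 gf 59.0
0.47 False t 14.15 p [0.47   0.1997 0.0572] F [ 0.4 -0.1 -5. ] T [ 0.05  0.19 -0.04] op 0.0135 gf 59.1
0.5 False t 14.72 p [0.4999 0.1998 0.0574] F [ 0.1  0.5 -5.1] T [ 0.06  0.06 -0.03] op 0.0132 gf 59.2
0.53 False t 15.3 p [0.5298 0.1998 0.0574] F [-0.2  0.4 -5. ] T [0.06 0.08 0.  ] op 0.0133 gf 59.2
0.548 False t 15.71 p [0.5482 0.1998 0.0574] F [ 0.3 -0.8 -5.9] T [ 0.01  0.12 -0.02] op 0.0128 gf 59.2
```

Very clean. Now I'll push to the stop, let it down, release and look.

```bash
python3 - <<'E'
from h import *
R=down(89.8);y=.1999
print(ctrl.movel([.572,y,.0570],R,velocity=.03,f_stop=18)); s=st('stop'); 
x=s['position'][0]; ctrl.pause(.2); st()
ctrl.command_gripper(.04); ctrl.pause(.1); st('open')
ctrl.command_gripper(.03) if 0 else None
ctrl.movel([x,y,.19],R,velocity=.2); ctrl.reach([.47,.20,.33],down(90)); ctrl.pause(.3); st()
shot('wrist','w_home.png'); import os; os.rename('pics/wrist.npz','pics/w_home.npz')
E
```

```text
True
stop t 16.24 p [0.5598 0.2002 0.0573] F [-1.4 -0.1  5.2] T [-0.02  0.34  0.04] op 0.0135 gf 60.7
 t 16.44 p [0.5598 0.2002 0.0573] F [-0.4  0.5  5.6] T [-0.04  0.22 -0.04] op 0.0134 gf 60.8
open t 16.92 p [0.5569 0.1998 0.0549] F [ 1.  -0.2  0.1] T [-0.01 -0.07  0.03] op 0.0401 gf 0.0
 t 18.75 p [0.4701 0.1998 0.3283] F [-0.2 -0.8 -0. ] T [ 0.04  0.02 -0.03] op 0.0399 gf 0.0
```

View pics/w_home.png

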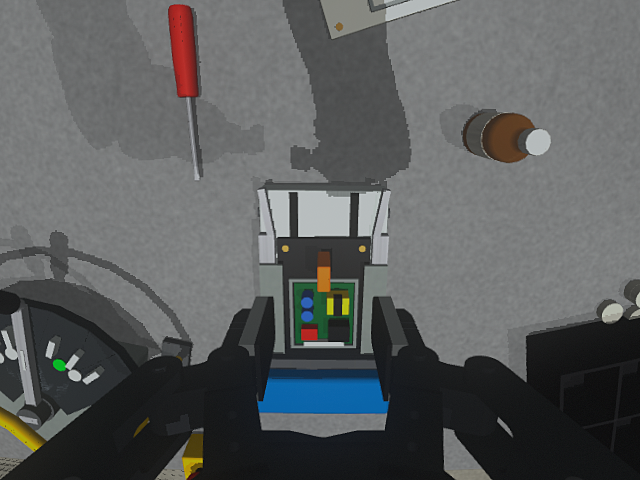

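```bash
python3 - <<'E'
from h import *
im,m=load('pics/w_home.npz');g=cv2.cvtColor(im,cv2.COLOR_RGB2GRAY).astype(int)
print(g[178:200,325].tolist(),g[228:245,310].tolist(), g[335:385,345].tolist())
r=onz(m,[(277,237),(371,237)],.043);f=onz(m,[(325,189.5),(325,182.5)],.035);w=onz(m,[(310,355)],.035)
hsv=cv2.cvtColor(im,cv2.COLOR_RGB2HSV)
d=onz(m,[(285,248.5),(362,248.5)],.043);L=onz(m,[(325,265)],.053)
print('rear',r.round(4).tolist(),'front',f.round(4).tolist(),'dots',d.round(4).tolist(),'lip',L.round(4))
# crop for view
c=im[175:385,250:400];cv2.imwrite('pics/z4.png',cv2.resize(c,None,fx=2.8,fy=2.8,interpolation=cv2.INTER_CUBIC)[:,:,::-1])
E
```

```text
[131, 130, 129, 129, 110, 64, 70, 75, 80, 80, 79, 77, 115, 197, 198, 193, 189, 187, 188, 187, 187, 188] [187, 187, 188, 188, 187, 187, 188, 195, 185, 19, 41, 57, 60, 58, 58, 58, 59] [38, 38, 37, 39, 37, 37, 35, 49, 52, 37, 76, 127, 136, 51, 33, 38, 37, 37, 39, 39, 38, 38, 38, 36, 41, 71, 79, 77, 77, 76, 77, 77, 76, 61, 41, 40, 40, 40, 39, 42, 41, 39, 46, 55, 63, 71, 74, 78, 81, 84]
rear [[0.5277, 0.147, 0.043], [0.5279, 0.2561, 0.043]] front [[0.4736, 0.2027, 0.035], [0.4656, 0.2027, 0.035]] dots [[0.5419, 0.1558, 0.043], [0.542, 0.2461, 0.043]] lip [[0.5587 0.2027 0.053 ]]
```

View pics/z4.png

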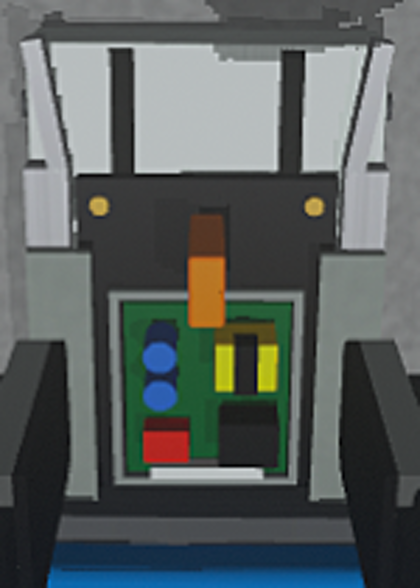

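The board is seated and the carrier's rear edge is 54.2 mm past the deck front (55 expected), so it is at most about 1 mm short. I'll nudge low on the handle's back with closed fingers to make sure.

```bash
python3 - <<'E'
from h import *
R=down(90);y=.1999
ctrl.command_gripper(0)
ctrl.reach([.515,y,.13],R)
print('d',ctrl.movel([.515,y,.053],R,velocity=.12,f_stop=8)); st()
print('push',ctrl.movel([.56,y,.053],R,velocity=.03,f_stop=20)); st(); ctrl.pause(.15); st()
ctrl.movel([.51,y,.053],R,velocity=.1);ctrl.reach([.47,y,.33],R); ctrl.pause(.3); st()
im,m=shot('wrist','w_home2.png')
g=cv2.cvtColor(im,cv2.COLOR_RGB2GRAY).astype(int)
print(g[178:200,325].tolist(),g[228:245,310].tolist())
E
```

```text
d False
 t 20.89 p [0.5158 0.2001 0.054 ] F [-0.4 -0.6  0.7] T [-0.   -0.   -0.02] op -0.0001 gf 0.0
push True
 t 21.75 p [0.532  0.1998 0.0513] F [-1.3 -0.6  2.4] T [0.02 0.12 0.03] op -0.0002 gf 0.0
 t 21.9 p [0.5318 0.1998 0.0512] F [-0.6  0.   1.4] T [-0.03  0.1   0.04] op -0.0003 gf 0.0
 t 23.65 p [0.4698 0.1998 0.3288] F [-0.9 -0.2  0.9] T [ 0.05 -0.01 -0.01] op 0.0001 gf 0.0
[126, 124, 125, 125, 106, 62, 68, 73, 77, 78, 76, 73, 115, 193, 191, 187, 183, 183, 182, 181, 181, 182] [182, 181, 181, 182, 181, 182, 186, 180, 108, 36, 39, 50, 56, 57, 56, 56, 56]
```

The f_stop fires on the first touch, so that nudge wasn't sustained. I'll push in small steps and watch the force.

```bash
python3 - <<'E'
from h import *
R=down(90);y=.1999
ctrl.reach([.515,y,.10],R)
ctrl.movel([.518,y,.053],R,velocity=.12)
ctrl.movel([.528,y,.053],R,velocity=.05); st()
for x in np.arange(.530,.545,.0015):
    ctrl.movel([x,y,.053],R,velocity=.02); s=st(round(x,4))
    if s['wrist_force'][0]<-22: break
ctrl.movel([.515,y,.053],R,velocity=.1);ctrl.reach([.47,y,.33],R); ctrl.pause(.3); st()
im,m=shot('wrist','w_home3.png')
g=cv2.cvtColor(im,cv2.COLOR_RGB2GRAY).astype(int)
print(g[186:194,325].tolist(),g[232:240,310].tolist(),g[232:240,345].tolist())
E
```

```text
t 25.52 p [0.529  0.2    0.0536] F [-0.6  0.8 -0.7] T [ 0.02  0.01 -0.02] op 0.0001 gf 0.0
0.53 t 25.77 p [0.53   0.1999 0.053 ] F [ 0.2  0.4 -0. ] T [-0.05  0.02  0.02] op 0.0002 gf 0.0
0.5315 t 26.02 p [0.5315 0.1999 0.053 ] F [-0.8  0.3 -0.4] T [ 0.05 -0.02 -0.02] op -0.0 gf 0.0
0.533 t 26.27 p [0.5327 0.1999 0.0529] F [-1.2  1.  -0.3] T [-0.01  0.2  -0.05] op -0.0002 gf 0.0
0.5345 t 26.52 p [0.5327 0.1998 0.0525] F [-5.7 -0.   1.4] T [-0.01  0.88 -0.  ] op -0.0 gf 0.0
0.536 t 26.77 p [0.5327 0.1998 0.0522] F [-7.7 -0.3  2.2] T [0.06 1.4  0.03] op -0.0003 gf 0.0
0.5375 t 27.02 p [0.5325 0.1996 0.0516] F [-11.   -0.2   3. ] T [0.07 1.94 0.01] op -0.0002 gf 0.0
0.539 t 27.27 p [0.5325 0.1997 0.0513] F [-15.9   1.3   4.7] T [0.18 2.54 0.05] op 0.0002 gf 0.0
0.5405 t 27.52 p [0.5324 0.1997 0.0512] F [-18.3   0.2   7.4] T [ 0.14  3.1  -0.01] op 0.0003 gf 0.0
0.542 t 27.77 p [0.5323 0.1997 0.0511] F [-22.5   1.1  11.1] T [0.13 3.79 0.08] op -0.0 gf 0.0
 t 29.57 p [0.4699 0.1998 0.3288] F [-0.2 -0.   0.2] T [-0.01  0.02 -0.04] op 0.0002 gf 0.0
[77, 79, 76, 75, 117, 193, 191, 187] [182, 182, 186, 180, 108, 35, 39, 49] [181, 182, 187, 177, 82, 54, 37, 47]
```

The carrier holds solid at 22 N, so it's home. Next the lever. I'll check the IK for the whole path, then go to the pre-grasp.

```bash
cat >> h.py <<'E'
P=np.array([.767,-.192]);T=np.deg2rad(-12.14)
def lev(q,lift=0.,back=0.,lean=45,sgn=1):
    "TCP pose with the grasp point on the lever grip, backed off along the tool"
    b=T+q; u=np.array([-np.cos(b),-np.sin(b),0]); k=np.array([0,0,1.])
    r=.197*np.cos(lift)-.045*np.sin(lift); z=.075+.045*np.cos(lift)+.197*np.sin(lift)
    l=np.deg2rad(lean); a=np.sin(l)*u+np.cos(l)*k; x=sgn*(np.cos(l)*u-np.sin(l)*k)
    R=np.c_[x,np.cross(-a,x),-a]
    return np.r_[P,0]+r*u+z*k+a*(back-ctrl.tcp_to_grasp), R
E
python3 - <<'E'
from h import *
for sg in (1,-1):
    for a in ((.067,0,.1),(.067,),(.067,.142),(-.38,.142),(-.38,),(-.38,0,.1)):
        p,R=lev(*a,sgn=sg); j=ctrl.ik(p,R); print(sg,a,p.round(3),None if j is None else j.round(0))
E
```

```text
1 (0.067, 0, 0.1) [ 0.515 -0.155  0.177] [-36. -12. -56.   4.  19. -21.]
1 (0.067,) [ 0.585 -0.165  0.107] [-31.   5. -55. -13.  16. -17.]
1 (0.067, 0.142) [ 0.593 -0.167  0.134] [-31.   2. -52.  -7.  16. -16.]
1 (-0.38, 0.142) [ 0.621 -0.094  0.134] [ -7.   6. -47.  -5. -19.  20.]
1 (-0.38,) [ 0.614 -0.089  0.107] [ -7.   9. -50. -10. -19.  20.]
1 (-0.38, 0, 0.1) [ 0.556 -0.05   0.177] [ -2.  -4. -50.   4. -22.  24.]
-1 (0.067, 0, 0.1) [ 0.515 -0.155  0.177] [-36. -12. -56.   4.  19. 159.]
-1 (0.067,) [ 0.585 -0.165  0.107] [-31.   5. -55. -13.  16. 163.]
-1 (0.067, 0.142) [ 0.593 -0.167  0.134] [-31.   2. -52.  -7.  16. 164.]
-1 (-0.38, 0.142) [ 0.621 -0.094  0.134] [  -7.    6.  -47.   -5.  -19. -160.]
-1 (-0.38,) [ 0.614 -0.089  0.107] [  -7.    9.  -50.  -10.  -19. -160.]
-1 (-0.38, 0, 0.1) [ 0.556 -0.05   0.177] [  -2.   -4.  -50.    4.  -22. -156.]
```

```bash
python3 - <<'E'
from h import *
ctrl.command_gripper(.07)
p,R=lev(.067,0,.1); ctrl.reach(p,R); st('pre')
p,R=lev(.067); print(ctrl.movel(p,R,velocity=.1,f_stop=8)); st('at')
ctrl.command_gripper(0); s=st('grip')
g=s['position']-ctrl.tcp_to_grasp*s['orientation'][:,2]*1; v=P-g[:2]; print('swing est',np.arctan2(v[1],v[0])-T,np.hypot(*v),g)
E
```

```text
pre t 31.73 p [ 0.516  -0.1554  0.1785] F [-0.2  0.   0.1] T [ 0.08  0.62 -0.01] op 0.0701 gf 0.0
False
at t 32.88 p [ 0.5851 -0.1654  0.1071] F [-0.8 -0.1  0.8] T [ 0.12  0.58 -0.02] op 0.0696 gf 0.0
grip t 33.36 p [ 0.5849 -0.1656  0.1069] F [-3.6  0.2  2.3] T [ 0.06  0.69 -0.08] op 0.0245 gf 58.6
swing est 0.06768647834123395 0.19724934738328928 [ 0.57179777 -0.1636558   0.12011416]
```

```bash
python3 - <<'E'
from h import *
for l in (.07,.145):
    p,R=lev(.067,l); ctrl.movel(p,R,velocity=.05); s=st(f'lift {l}')
for q in np.linspace(.067,-.38,6)[1:]:
    p,R=lev(q,.145); ctrl.movel(p,R,velocity=.07); s=st(f'q {q:.2f}')
    if np.linalg.norm(s['wrist_force'])>35: print('STOP');break
ctrl.pause(.1)
shot('top','t2.png');shot('scene','s2.png')
t=cv2.imread('pics/t2.png')[120:230,280:413];s=cv2.imread('pics/s2.png')[150:350,180:340]
cv2.imwrite('pics/z5.png',np.hstack([cv2.resize(t,(440,364)),cv2.resize(s,(291,364))]))
E
```

```text
lift 0.07 t 33.79 p [ 0.5879 -0.1657  0.1191] F [ 3.2 -0.8 -7.7] T [ 0.1   1.67 -0.15] op 0.0243 gf 60.5
lift 0.145 t 34.24 p [ 0.5932 -0.1663  0.1344] F [ 0.   0.  -5.7] T [0.24 1.69 0.22] op 0.0246 gf 61.7
q -0.02 t 34.62 p [ 0.5963 -0.1504  0.1343] F [-2.3  0.8 -3.3] T [0.39 1.73 0.05] op 0.0249 gf 61.6
q -0.11 t 34.99 p [ 0.6005 -0.1357  0.1342] F [-3.3  3.2 -3.3] T [0.72 1.72 0.2 ] op 0.0248 gf 61.8
q -0.20 t 35.37 p [ 0.6061 -0.1211  0.134 ] F [-4.5  3.5 -3.7] T [0.9  1.69 0.33] op 0.0246 gf 62.0
q -0.29 t 35.74 p [ 0.6131 -0.1069  0.134 ] F [-6.4  4.7 -3.2] T [1.03 1.64 0.26] op 0.0247 gf 62.1
q -0.38 t 36.12 p [ 0.6213 -0.0934  0.1339] F [-5.9  5.4 -1. ] T [1.23 1.7  0.2 ] op 0.0245 gf 62.3
```

View pics/z5.png

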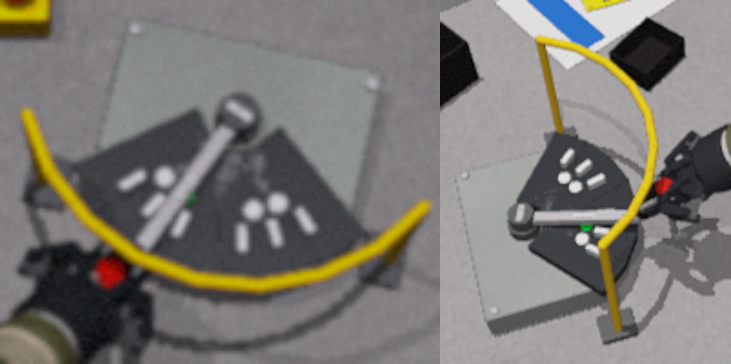

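The bar's centre line passes over the green dot at about (184,193) in the crop, so I'll lower it and release.

```bash
python3 - <<'E'
from h import *
for l in (.07,0.):
    p,R=lev(-.38,l); h=ctrl.movel(p,R,velocity=.05,f_stop=25); s=st(f'lower {l} {h}')
ctrl.command_gripper(.07); ctrl.pause(.2); st('open')
p,R=lev(-.38,0,.12); ctrl.movel(p,R,velocity=.15); st('back')
p=np.array([.42,.02,.33]); ctrl.reach(p,down(70)); st('away')
shot('top','t3.png');shot('scene','s3.png');shot('wrist','w3.png')
t=cv2.imread('pics/t3.png')[120:310,190:430];s=cv2.imread('pics/s3.png')[150:440,180:450]
cv2.imwrite('pics/z6.png',np.hstack([cv2.resize(t,None,fx=1.8,fy=1.8),cv2.resize(s,(330,342))]))
E
```

```text
lower 0.07 False t 36.77 p [ 0.6176 -0.0915  0.121 ] F [-10.9   7.3   3.7] T [0.51 1.03 0.04] op 0.0248 gf 62.3
lower 0.0 False t 37.2 p [ 0.6151 -0.0898  0.1081] F [-10.6   6.4   5.9] T [ 0.43  0.91 -0.08] op 0.0248 gf 62.1
open t 37.9 p [ 0.6145 -0.0894  0.1067] F [ 0.  -0.1 -1.2] T [ 0.31  0.53 -0.02] op 0.07 gf 0.0
back t 38.85 p [ 0.5441 -0.0422  0.1913] F [-0.9 -0.1  0.4] T [0.33 0.53 0.05] op 0.0701 gf 0.0
away t 40.08 p [0.4203 0.0198 0.3288] F [ 0.5  0.6 -0. ] T [0.08 0.05 0.01] op 0.0701 gf 0.0
```

View pics/z6.png

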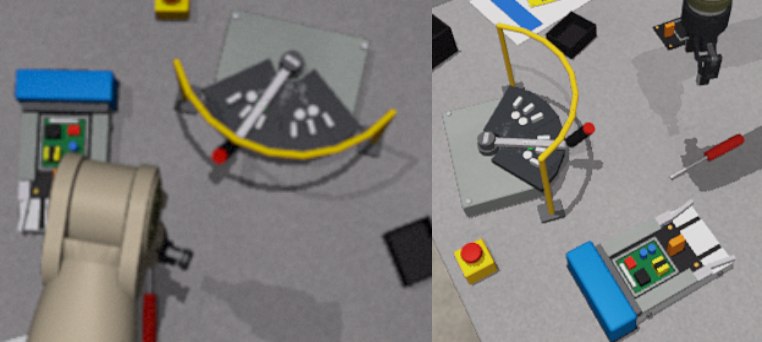

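The lever lies over the green notch and the carrier is home with its board. I'll triangulate the red top to confirm the lever is down, then hand in.

```bash
python3 - <<'E'
from h import *
O=[];D=[]
for c,(x0,x1,y0,y1) in (('top',(300,330,195,220)),('scene',(280,320,230,260))):
    im,m=load(f'pics/{c}.npz');h=cv2.cvtColor(im,cv2.COLOR_RGB2HSV)[y0:y1,x0:x1]
    k=((h[...,0]<6)|(h[...,0]>174))&(h[...,1]>150)&(h[...,2]>80)
    px=np.argwhere(k)[:,::-1].mean(0)+[x0,y0];o,d=ray(m,[px]);O.append(o);D.append(d[0]/np.linalg.norm(d[0]));print(c,px,k.sum())
A=sum(np.eye(3)-np.outer(d,d) for d in D);b=sum((np.eye(3)-np.outer(d,d))@o for o,d in zip(O,D))
X=np.linalg.solve(A,b);v=P-X[:2];print(X,'r',np.hypot(*v),'swing',np.arctan2(v[1],v[0])-T)
im,m=load('pics/scene.npz')
for lift in (0,.1):
    b=T-.38;u=np.array([-np.cos(b),-np.sin(b),0]);r,z=.217,.149-.075
    q=np.r_[P,.075]+u*(r*np.cos(lift)-z*np.sin(lift))+np.array([0,0,z*np.cos(lift)+r*np.sin(lift)]);print(lift,proj(m,q))
E
```

```text
top [311.60714286 206.23214286] 56
scene [307.57142857 256.91836735] 49
[ 0.58957325 -0.07508341  0.14783703] r 0.2124846872929775 swing -0.3707631338112167
0 [[310.42887309 257.61099932]]
0.1 [[306.59594064 252.56579317]]
```

```bash
python3 -c "
from h import *
print(ctrl.close_job())"
```

```text
the job is handed in; nothing more can be done
None
```

I handed the job in: the carrier is home against the stop with its board in it, the lever is down and released in the green-dot notch, and the bottle, screwdriver and tub were not touched (robot clock about 40 s of 58 s).

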